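# Reset the one air-pump breaker that still snaps over and switch its pump on

## Robot

A 7-joint arm with a two-finger parallel gripper is mounted at the origin on the work surface. World frame = base frame: x ahead of the robot, y to its left, z up, the work surface at z = 0. Lengths are in m, angles in rad, forces in N, time in s.
With the tool pointing down it reaches from about 0.425 to 0.875 m from the base axis. Payload 4.7 kg.
Tool frame: the origin (TCP) lies on the centre line of the jaws, within the pads' length; the fingertips stand manip.tip_reach ahead of it and the grasp point (between the pads) lies 3 mm ahead of it (manip.tip_reach is the distance from the TCP to the fingertips, in m); z points along the fingers, y is the direction in which the jaws open and shut (so a half turn about z gives the same grasp; the last joint's range is limited). The gripper opens to 87 mm and grips with 3 to 60 N. Pads are 19 mm wide; open, the fingers measure 117 mm over their backs; the gripper's body (75 mm by 190 mm) begins 51 mm behind the grasp point.
Start: joints at [1.331, 0.321, -0.07, 1.45, 0.023, 1.371, -0.057], TCP at [0.163, -0.629, 0.21] pointing down, gripper open.
Joint ranges: [-2.86, 2.86], [-0.3, 2.09], [-1.38, 1.24], [0.06, 2.45], [-1.56, 4.7], [0.09, 2.05], [-2.69, 2.69]. Speed limits (rad/s): [2.57, 2.57, 3.14, 3.14, 3.14, 3.14, 3.14].

## Interface

Orientations are given as a rotation vector (axis times angle).
In Python, from bench import manip, viewer gives the robot as it stands. The module is installed in compiled form; this text tells all that it offers.
- The arm moves only by the shell command python3 -m pendant 'ROWS' [FORCE]. ROWS is JSON, a list that holds one entry, the list of rows, each a list of 5 numbers: the closure, from 0 (fully open) to 1 (shut), then the shift along the tool's x, y, z in mm, then the turn about the tool's z in rad. In form: [[[gripper, dx, dy, dz, spin], ...]]. A call has 1 to 12 rows; each row shifts and turns the pose as measured when the row begins, along the tool's axes as they then stand; what a row does not reach is not made up. A row lasts 1/12 s, in which the tool goes at most 41.7 mm and 7.16 degrees, less where a joint would pass 70% of its speed; a pose out of reach is approached as far as the arm can. A call is refused whole if a number of a shift passes 41.7 or a number of a turn 0.125, either way. A call with a gripper value outside its range is refused whole. The fingers move at their own pace and stop on an object; FORCE is the grip in N (left out, the last holds). Time passes only in rows, so rows that do not move let the fingers close. It gives the time, the measured TCP pose, the force and the opening at its end, in the units of the state.
- manip.read_state(): the state, without advancing time (a new reading comes with each control period).
- viewer.read_camera(name): name is "scene" or "side" or "wrist"; returns the picture (400x640x3 uint8, red, green, blue); there is no depth.
- viewer.get_calibration(name): a dict with "camera_matrix" (3x3 intrinsics, pixels), "k1" (the pictures are not rectified: a ray, as slopes to the right and down, at radius r is drawn at 1 + k1 r^2 times it, then the intrinsics apply), "world_from_camera" (4x4, takes a point from camera to world coordinates); the wrist camera has in their place "tool_from_camera" (4x4, takes a point from camera to tool coordinates, whose origin is the TCP and whose axes are the flange's). Camera axes: x right, y down, z forward; pixel columns grow to the right and rows downward; lengths in m; the calibration is good to about 2 mm. A picture is of the moment at which its call begins: read the wrist's pose just before it. get_calibration takes no time and is no camera call.
- manip.hand_in(): hands the job in, once; it reports no verdict.
The state is a dict: "clock": time; "qpos": joint angles; "joint_vel": joint speeds; "joint_efforts": joint torques, N m; "ee_pos": TCP position; "ee_rot": TCP orientation; "contact_force": force on the tool from outside, world axes, zero at the start; "ft_torque": the same for the moment, N m; "gripper_width": finger opening in m.
Only numpy, scipy, OpenCV 4.12 (cv2) and the standard library are available. Lean on these libraries where they do the work, as an engineer would, in place of code of your own. Each camera call takes 0.05 s, during which the arm holds its last target. There are 200 camera calls.

## Task

All three push-to-reset breakers on the air-pump control box have popped out. Press them slowly and gently until you find the one that stiffens, snaps over and stays in; the other two are burnt out and stay soft, so let go of a soft one before it is pushed all the way down, and do not ram the good one against its stop. Then switch on the toggle of the good breaker by tipping its bat away from the breaker, leave the other two toggles off, and do not disturb anything else on the bench.

Things in the scene. Friction and masses are not known exactly. Their poses are not given: they have to be found in the camera images.
- control_box: grey bench control box, 200 x 300 x 85 mm high, fixed; origin under its centre, x from its breakers to its toggles, y along the row, z up. Three alike black cassettes (172 x 70 mm, 82 mm apart along y) sit in its top, each with a breaker (-x side) and, 98 mm behind it (+x), a toggle. Each cassette's flat deck stands 6 to 15 mm above the box's top, different for each and not measured.
- place_1 (a point): on the axis of the breaker of the first cassette (+y end), at the height of the box's top, box axes. A fixed steel collar (29 mm across, 10 mm high) on the deck carries the breaker's cap: black over a white band, 19 mm across, its top 25 mm above the deck, so 31 to 40 mm above this point. It pushes straight down, 9 mm. One of the three is sound; which one differs each time and cannot be seen
- place_2 (a point): the same point for the middle cassette. The sound breaker: 2 N at first touch, rising to 8 N at 1.5 mm in, then falling to nothing at 3.8 mm, where it snaps over by itself and stays 7.8 mm in. Beyond that it hardens: 8 N at 8.3 mm, 12 N at 8.5 mm, and 8.5 mm or more counts as rammed. (In the rules q is the sound cassette, p and r the others; breaker_*_c0 is a cap, toggle_*_c1 a bat's tip.)
- place_3 (a point): the same point for the last cassette (-y end). The two burnt-out breakers push back softly, 2 to 2.5 N at first touch and under 4 N up to their stop at 9 mm, and come out again when let go; 8.5 mm or more counts as all the way down
- switch_1 (a point): below the toggle's pivot in the first cassette, at the height of the box's top, box axes. Steel bat 32 mm long, 10 mm thick at its end; pivot 7 mm above the deck. Off, it leans 0.4 rad to the breaker's side (-x): tip 12 mm to -x of the pivot, 36 mm above the deck. On, it leans 0.4 rad to +x. Pushed past upright (about 2 N at the tip) it snaps across and stays.
- switch_2 (a point): the same point for the middle cassette. Fully over from off to on (0.8 rad) a bat's tip moves 21 mm; nudged a little it falls back to off
- switch_3 (a point): the same point for the last cassette (-y end)
- cup_near: bystander: clear plastic cup, 80 mm across, 95 mm high, standing beside the control box; origin under its centre
- cup_far: bystander: another such cup, standing behind the box
- screwdriver: bystander: screwdriver 170 mm long, lying in front of the box; origin under it
- well_plate: bystander: clear multi-well plate 127 x 85 x 15 mm, lying beside the box; origin under its centre
- tip_rack: bystander: blue pipette tip rack 122 x 83 x 54 mm; origin under its centre
- wash_bottle: bystander: white wash bottle 64 mm across, 140 mm high; origin under its centre

How it is judged:
On the way, in this order (a step that is already met when the one before it is completed fails the run):
1. the sound breaker has snapped over and stays in (distance of breaker_q_c0 from where it was at the start of the episode above 0.006 m and distance of toggle_q_c1 from where it was at the start of the episode below 0.008 m), for 0.2 s.
2. then its toggle is switched on (distance of toggle_q_c1 from where it was at the start of the episode above 0.0175 m and distance of breaker_q_c0 from where it was at the start of the episode above 0.006 m), for 0.2 s.
At the end, for the whole second after the job is handed in: The sound breaker stays snapped in (6 to 8.5 mm), its toggle is fully on (tip moved over 17.5 mm), both burnt-out breakers are out again (within 1.5 mm), their toggles are off (tips within 5.5 mm), and the cups beside the box stand still (all of step 2 and distance of breaker_q_c0 from where it was at the start of the episode below 0.0085 m and distance of each of breaker_p_c0, breaker_r_c0 from where it was at the start of the episode below 0.0015 m and distance of each of toggle_p_c1, toggle_r_c1 from where it was at the start of the episode below 0.0055 m and linear speed of each of cup_near, cup_far below 0.02 m/s); the robot touches nothing.
It fails at once if a burnt-out, soft breaker is pushed all the way down (8.5 mm or more of its 9 mm) (distance of any of breaker_p_c0, breaker_r_c0 from where it was at the start of the episode above 0.0085 m).
It fails at once if the sound breaker is rammed against its stop (8.5 mm in, over 12 N) (distance of breaker_q_c0 from where it was at the start of the episode above 0.0085 m).
It fails at once if a toggle of a burnt-out breaker is switched on (distance of any of toggle_p_c1, toggle_r_c1 from where it was at the start of the episode above 0.0135 m).
It fails at once if the good breaker's toggle is switched on before the breaker has snapped in (distance of toggle_q_c1 from where it was at the start of the episode above 0.0135 m and distance of breaker_q_c0 from where it was at the start of the episode below 0.004 m).
It fails at once if a thing standing by is moved by more than 20 mm (distance of any of cup_near, cup_far, screwdriver, well_plate, tip_rack, wash_bottle from where it was at the start of the episode above 0.02 m).
It also fails if it takes over 72 s, if anything falls off the work surface, if the arm or the gripper's body presses on something with over 40 N, if the wrist force passes 120 N, or if a joint passes its speed limit or range.

## Working session

There is one attempt and no reset: what is moved stays moved. The work goes in short steps, Python scripts to look and compute and a shell command to move; the robot and the scene stay as the last step left them, time stands still between calls to the robot, and variables do not carry over. Pictures are saved under pics/ and viewed, about 8 in all and at most 12, crops included, and the job is handed in when it is done.

```bash
mkdir -p pics
python3 - <<'E'
from bench import manip, viewer
import cv2,numpy as np
s=manip.read_state();print({k:np.round(v,3).tolist() for k,v in s.items()},manip.tip_reach)
for n in("scene","side","wrist"):
    im=viewer.read_camera(n);cv2.imwrite(f"pics/{n}0.png",im[:,:,::-1])
    c=viewer.get_calibration(n);print(n,{k:np.round(v,3).tolist() for k,v in c.items()})
E
```

```text
{'clock': 0.0, 'qpos': [1.331, 0.322, -0.07, 1.452, 0.023, 1.371, -0.057], 'joint_vel': [0.0, 0.001, 0.001, -0.001, 0.001, 0.002, -0.0], 'joint_efforts': [0.0, -49.128, -0.404, -31.252, -0.064, 0.044, 0.0], 'ee_pos': [0.163, -0.629, 0.209], 'ee_rot': [-3.114, -0.397, 0.001], 'contact_force': [0.332, 0.443, -0.14], 'ft_torque': [0.026, -0.01, 0.019], 'gripper_width': 0.087} 0.022
scene {'camera_matrix': [[405.403, 0.0, 312.544], [0.0, 405.403, 194.771], [0.0, 0.0, 1.0]], 'k1': 0.019, 'world_from_camera': [[0.352, 0.741, -0.571, 1.416], [0.936, -0.284, 0.209, -0.277], [-0.007, -0.608, -0.794, 1.245], [0.0, 0.0, 0.0, 1.0]]}
side {'camera_matrix': [[501.674, 0.0, 323.528], [0.0, 501.674, 203.033], [0.0, 0.0, 1.0]], 'k1': -0.009, 'world_from_camera': [[-0.782, -0.372, 0.5, -0.142], [-0.623, 0.488, -0.612, 0.951], [-0.017, -0.79, -0.613, 0.986], [0.0, 0.0, 0.0, 1.0]]}
wrist {'camera_matrix': [[297.91, 0.0, 323.918], [0.0, 297.91, 203.028], [0.0, 0.0, 1.0]], 'k1': -0.036, 'tool_from_camera': [[-0.0, -0.959, -0.283, 0.079], [1.0, -0.0, 0.0, 0.0], [-0.001, -0.283, 0.959, -0.175], [0.0, 0.0, 0.0, 1.0]]}
```

View pics/scene0.png

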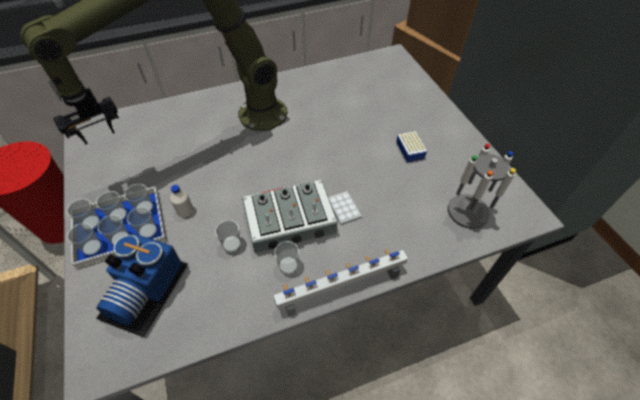

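View pics/side0.png

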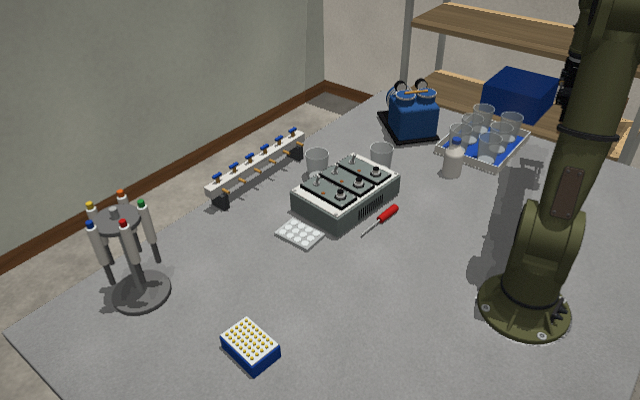

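```bash
cat > h.py <<'E'
import numpy as np,cv2
from scipy.spatial.transform import Rotation as R
from bench import manip,viewer
def ray(n,uv,st=None):
    c=viewer.get_calibration(n);K=np.array(c["camera_matrix"])
    d=(np.array(uv,float)-K[:2,2])/K[0,0];u=d.copy()
    for _ in range(5):u=d/(1+c["k1"]*(u@u))
    if n=="wrist":
        T=np.eye(4);T[:3,:3]=R.from_rotvec(st["ee_rot"]).as_matrix();T[:3,3]=st["ee_pos"];T=T@np.array(c["tool_from_camera"])
    else:T=np.array(c["world_from_camera"])
    v=T[:3,:3]@np.r_[u,1];return T[:3,3],v/np.linalg.norm(v)
def tri(rays):
    A=[np.eye(3)-np.outer(v,v) for o,v in rays];p=np.linalg.solve(sum(A),sum(a@o for a,(o,v) in zip(A,rays)))
    return p,[np.linalg.norm(a@(p-o)) for a,(o,v) in zip(A,rays)]
def at_z(n,uv,z,st=None):
    o,v=ray(n,uv,st);return o+v*(z-o[2])/v[2]
E
python3 - <<'E'
import cv2,numpy as np
a=cv2.imread("pics/scene0.png")[170:260,215:375];b=cv2.imread("pics/side0.png")[140:240,280:440]
cv2.imwrite("pics/crop0.png",np.vstack([cv2.resize(x,None,fx=3,fy=3,interpolation=cv2.INTER_CUBIC) for x in(a,b)]))
E
```

```text
(no output)
```

View pics/crop0.png

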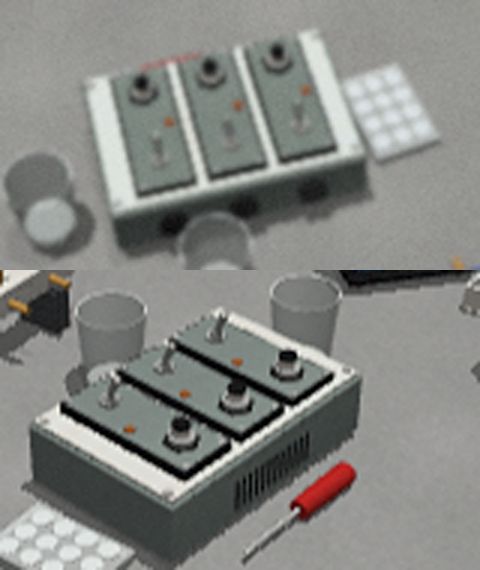

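Run:
```python
from h import *
sc=[(262.3,196.7),(284.7,191.3),(307.3,186.3)];sd=[(376.3,168.3),(359.3,179),(340.3,191.3)]
P=[]
for a,b in zip(sc,sd):
    p,r=tri([ray("scene",a),ray("side",b)]);P.append(p);print(p.round(4),np.round(r,4))
d=P[2]-P[0];print(np.linalg.norm(d[:2]),"row yaw",np.arctan2(d[1],d[0])-np.pi/2, R.from_rotvec(manip.read_state()["ee_rot"]).as_matrix().round(3))
# cups
for uv in[(231,244)]:print("cup -y base",at_z("scene",uv,0))
print(at_z("scene",(289,267),0),at_z("scene",(181,207),.05))
```

```text
[ 0.5461 -0.1486  0.1168] [0.0025 0.0025]
[ 0.5532 -0.0681  0.1187] [0.0022 0.0022]
[0.5611 0.0146 0.1186] [0.0014 0.0014]
0.1639109668266336 row yaw -0.09163222842752261 [[ 0.968  0.251 -0.   ]
 [ 0.251 -0.968  0.001]
 [-0.    -0.001 -1.   ]]
cup -y base [ 0.62155753 -0.29634307  0.        ]
[ 0.78044547 -0.13314981  0.        ] [ 0.43673657 -0.42841542  0.05      ]
```

```bash
python3 -m pendant '[[[1,33,-24,0,0],[1,33,-24,0,0],[1,33,-24,0,0],[1,33,-24,0,0],[1,33,-24,0,0],[1,33,-24,0,0],[1,33,-24,0,0],[1,33,-24,0,0],[1,33,-24,0,0],[1,33,-24,0,0],[1,33,-24,0,0],[1,33,-24,0,0]]]' 10
```

```text
clock: 1.15
ee_pos: [0.4726, -0.2502, 0.2022]
ee_rot: [-3.119, -0.36, 0.015]
contact_force: [0.8, -0.5, -0.0]
gripper_width: 0.0146
```

```bash
python3 -m pendant '[[[1,31,-26,0,0],[1,31,-26,0,0],[1,31,-26,0,0],[1,0,0,0,0.107],[1,0,0,0,0.107],[1,0,0,0,0.107],[1,0,0,0,0]]]'
python3 - <<'E'
from h import *
s=manip.read_state();im=viewer.read_camera("wrist");cv2.imwrite("pics/w1.png",im[:,:,::-1])
M=R.from_rotvec(s["ee_rot"]).as_matrix();print(s["ee_pos"],np.arctan2(M[1,0],M[0,0]),M[:,2],s["contact_force"],s["gripper_width"])
E
```

```text
clock: 1.73
ee_pos: [0.5522, -0.1335, 0.2002]
ee_rot: [-3.132, 0.132, 0.013]
contact_force: [-0.2, 0.9, 0.3]
gripper_width: 0.0003
[ 0.55224634 -0.13350645  0.2001786 ] -0.0841566478752826 [-0.00800825  0.00757479 -0.99993924] [-0.17927706  0.87617626  0.25076499] 0.0003233425643363755
```

View pics/w1.png

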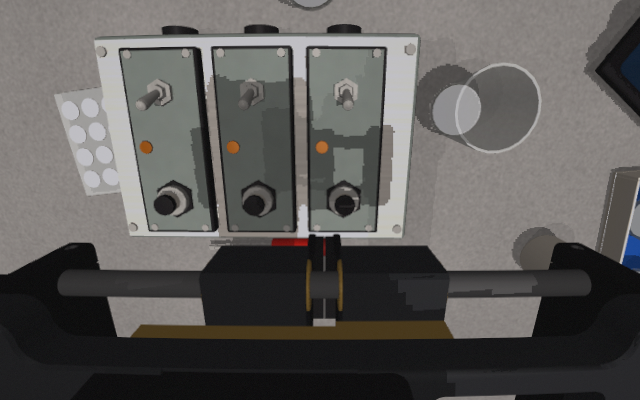

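Run:
```python
from h import *
s=manip.read_state()
sc=[(262.3,196.7),(284.7,191.3),(307.3,186.3)];sd=[(376.3,168.3),(359.3,179),(340.3,191.3)]
w=[(345,205),(254,205),(165,205)]
tw=[(347,102),(245,103),(145,104)]
ts=[(157,133),(228,120),(296,104)];td=[(224,316),(173,344),(112,380)]
P=[]
for i in range(3):
    p,r=tri([ray("scene",sc[i]),ray("side",sd[i]),ray("wrist",w[i],s)]);P.append(p);print(p.round(4),np.round(r,4),at_z("wrist",w[i],.118,s).round(4))
    a=(ts[i][0]/3+215,ts[i][1]/3+170);b=(td[i][0]/3+280,(td[i][1]-270)/3+140)
    p,r=tri([ray("scene",a),ray("side",b),ray("wrist",tw[i],s)]);print("  tog",p.round(4),np.round(r,4),at_z("wrist",tw[i],.13,s).round(4))
d=P[2]-P[0];print(np.linalg.norm(d[:2]),"yaw",np.arctan2(d[1],d[0])-np.pi/2)
M=R.from_rotvec(s["ee_rot"]).as_matrix();print(M.T@(P[0]-s["ee_pos"]))
```

```text
[ 0.548  -0.1502  0.1161] [0.0033 0.0029 0.0028] [ 0.551  -0.1517  0.118 ]
  tog [ 0.6354 -0.1565  0.1283] [0.003  0.0034 0.0037] [ 0.6387 -0.1578  0.13  ]
[ 0.5549 -0.069   0.1181] [0.0024 0.003  0.0025] [ 0.5574 -0.0697  0.118 ]
  tog [ 0.6439 -0.0772  0.1288] [0.0042 0.0042 0.001 ] [ 0.6446 -0.0781  0.13  ]
[0.5622 0.0137 0.1177] [0.002  0.0017 0.0017] [0.5638 0.0122 0.118 ]
  tog [0.6519 0.0051 0.1269] [0.0009 0.0008 0.0013] [0.6511 0.0019 0.13  ]
0.16453552728158874 yaw -0.0866701831948351
[-0.00215817  0.01783918  0.08399213]
```

```bash
python3 -m pendant '[[[1,-2,18,0,0],[1,0,0,20,0],[1,0,0,15,0],[1,0,0,0,0],[1,0,0,0,0],[1,0,0,0,0]]]'
```

```text
clock: 2.28
ee_pos: [0.5477, -0.1536, 0.1647]
ee_rot: [-3.133, 0.102, 0.013]
contact_force: [0.5, -0.4, 0.1]
gripper_width: 0.0007
```

```bash
python3 -m pendant '[[[1,0,-3.5,4,0.02],[1,0,0,4,0],[1,0,0,3,0],[1,0,0,2,0],[1,0,0,0,0],[1,0,0,0,0]]]'; python3 -m pendant '[[[1,0,0,1,0],[1,0,0,0,0],[1,0,0,1,0],[1,0,0,0,0],[1,0,0,1,0],[1,0,0,0,0]]]'
```

```text
clock: 2.78
ee_pos: [0.5497, -0.151, 0.1549]
ee_rot: [-3.134, 0.128, 0.004]
contact_force: [-0.3, 0.0, 0.4]
gripper_width: 0.0005
clock: 3.28
ee_pos: [0.5501, -0.1513, 0.1523]
ee_rot: [-3.135, 0.127, 0.003]
contact_force: [-0.3, 0.3, -0.7]
gripper_width: 0.0007
```

```bash
python3 -m pendant '[[[1,-1,0,2,0],[1,0,0,1.5,0],[1,0,0,1,0],[1,0,0,0,0],[1,0,0,0,0]]]'; python3 -m pendant '[[[1,0,0,1,0],[1,0,0,0,0],[1,0,0,0,0]]]';  python3 -m pendant '[[[1,0,0,1,0],[1,0,0,0,0],[1,0,0,0,0]]]'
```

```text
clock: 3.7
ee_pos: [0.5488, -0.1511, 0.1471]
ee_rot: [-3.135, 0.127, 0.003]
contact_force: [0.5, -0.7, -0.0]
gripper_width: 0.0004
clock: 3.95
ee_pos: [0.5488, -0.1511, 0.146]
ee_rot: [-3.135, 0.127, 0.003]
contact_force: [0.4, -0.1, 0.3]
gripper_width: 0.0005
clock: 4.2
ee_pos: [0.5489, -0.1511, 0.145]
ee_rot: [-3.135, 0.127, 0.003]
contact_force: [0.6, 0.6, -0.4]
gripper_width: 0.0001
```

```bash
for i in 1 2 3; do python3 -m pendant '[[[1,0,0,1,0],[1,0,0,0,0],[1,0,0,0,0]]]' | grep -E "pos|force"; done
```

```text
ee_pos: [0.5489, -0.1511, 0.144]
contact_force: [0.4, -0.1, -0.7]
ee_pos: [0.5489, -0.1511, 0.1428]
contact_force: [-0.6, 0.8, -0.4]
ee_pos: [0.5489, -0.1511, 0.1417]
contact_force: [-0.1, 0.3, -0.1]
```

```bash
for i in 1 2 3; do python3 -m pendant '[[[1,0,0,1,0],[1,0,0,0,0],[1,0,0,0,0]]]' | grep -E "pos|force"; done
```

```text
ee_pos: [0.5489, -0.1511, 0.1406]
contact_force: [-0.0, -0.3, -0.5]
ee_pos: [0.5489, -0.1511, 0.1395]
contact_force: [0.4, -0.2, -0.4]
ee_pos: [0.5489, -0.1511, 0.1384]
contact_force: [0.2, -0.3, 0.1]
```

```bash
for i in 1 2 3; do python3 -m pendant '[[[1,0,0,1,0],[1,0,0,0,0],[1,0,0,0,0]]]' | grep -E "pos|force"; done
```

```text
ee_pos: [0.5489, -0.1511, 0.1373]
contact_force: [-0.1, 0.1, 0.7]
ee_pos: [0.5489, -0.1511, 0.1362]
contact_force: [-0.6, 0.1, -0.4]
ee_pos: [0.5489, -0.1511, 0.1351]
contact_force: [-0.7, -0.1, -0.1]
```

Run:
```python
from h import *
print(manip.tip_reach)
w=viewer.read_camera("wrist")[120:320,180:480,::-1];s=viewer.read_camera("side")[130:230,290:440,::-1]
cv2.imwrite("pics/c2.png",np.vstack([cv2.resize(w,(600,400)),cv2.resize(s,(600,400),interpolation=cv2.INTER_CUBIC)])[:800])
i=cv2.imread("pics/c2.png");cv2.imwrite("pics/c2.png",np.hstack([cv2.resize(i[:400],(400,267)),cv2.resize(i[400:],(400,267))]))
print(viewer.get_calibration("scene")["world_from_camera"][2])
```

```text
0.022
[-0.00706867 -0.60847594 -0.79354084  1.24479028]
```

View pics/c2.png

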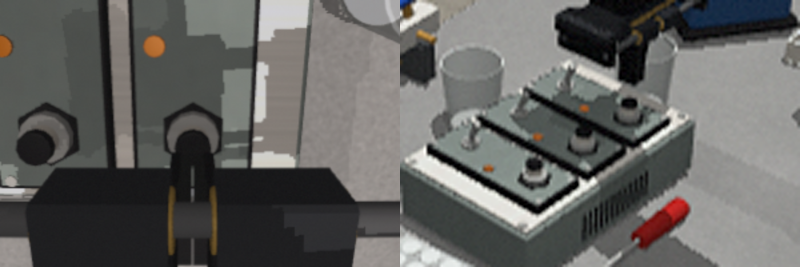

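Run:
```python
from h import *
st=manip.read_state();print(st["ee_pos"],st["contact_force"])
def proj(n,p):
    c=viewer.get_calibration(n);K=np.array(c["camera_matrix"])
    T=np.array(c["world_from_camera"])
    q=np.linalg.inv(T)@np.r_[p,1];u=q[:2]/q[2];u=u*(1+c["k1"]*(u@u));return K[:2,:2]@u+K[:2,2]
for n in("scene","side"):
    for z in(.113,.123,.133,.153):print(n,z,proj(n,np.r_[st["ee_pos"][:2],z]).round(1))
a=viewer.read_camera("side")[135:195,340:410,::-1];b=viewer.read_camera("scene")[165:225,230:300,::-1]
cv2.imwrite("pics/c3.png",np.hstack([cv2.resize(x,(420,360),interpolation=cv2.INTER_CUBIC) for x in(a,b)])[:,:800])
```

```text
[ 0.54888494 -0.15108194  0.13502932] [-0.17243628 -0.09757768 -0.09326264]
scene 0.113 [261.3 197.8]
scene 0.123 [261.  196.1]
scene 0.133 [260.7 194.3]
scene 0.153 [260.1 190.7]
side 0.113 [375.2 169. ]
side 0.123 [375.4 166.3]
side 0.133 [375.5 163.6]
side 0.153 [375.8 158.1]
```

View pics/c3.png

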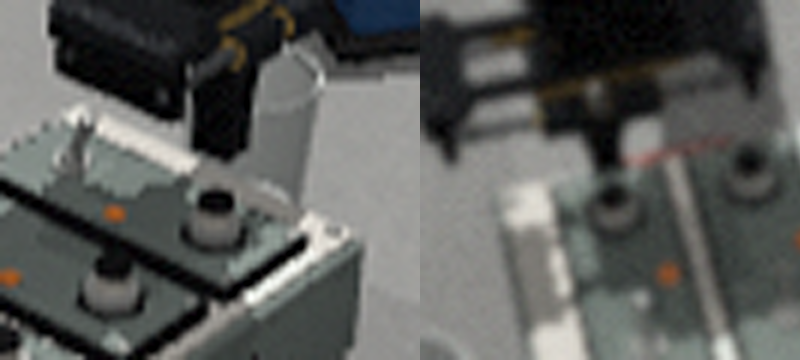

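```bash
python3 - <<'E'
from h import *
for a,b in[((260.8,193),(376.7,161.7)),((262.3,199.5),(376,169)),((262.3,196.7),(376.3,168.3))]:
    print(tri([ray("scene",a),ray("side",b)]))
E
for i in 1 2 3 4; do python3 -m pendant '[[[1,0,0,1,0],[1,0,0,0,0],[1,0,0,0,0]]]' | grep -E "pos|force"; done
```

```text
(array([ 0.54698149, -0.15114426,  0.1396411 ]), [np.float64(0.0018602110431522143), np.float64(0.0018602110431522594)])
(array([ 0.55095765, -0.15222501,  0.1094506 ]), [np.float64(0.0040387290845143265), np.float64(0.004038729084514424)])
(array([ 0.54612003, -0.14859052,  0.1167511 ]), [np.float64(0.0024815147080030626), np.float64(0.002481514708003068)])
ee_pos: [0.549, -0.1511, 0.1341]
contact_force: [0.6, -0.1, -1.2]
ee_pos: [0.549, -0.1511, 0.1329]
contact_force: [1.1, 0.2, 0.1]
ee_pos: [0.5489, -0.1511, 0.1318]
contact_force: [-0.4, -0.1, -0.4]
ee_pos: [0.549, -0.1511, 0.1307]
contact_force: [0.1, 0.0, 0.1]
```

```bash
for i in 1 2 3 4; do python3 -m pendant '[[[1,0,0,1.2,0],[1,0,0,0,0],[1,0,0,0,0]]]' | grep -E "pos|force"; done
```

```text
ee_pos: [0.549, -0.1511, 0.1293]
contact_force: [-0.3, 0.2, -0.0]
ee_pos: [0.549, -0.1511, 0.128]
contact_force: [0.1, -0.3, -0.4]
ee_pos: [0.5489, -0.1511, 0.1267]
contact_force: [0.8, 0.2, 0.6]
ee_pos: [0.549, -0.1511, 0.1253]
contact_force: [0.4, 0.1, 0.6]
```

```bash
for i in 1 2 3; do python3 -m pendant '[[[1,0,0,1,0],[1,0,0,0,0],[1,0,0,0,0]]]' | grep -E "pos|force"; done
```

```text
ee_pos: [0.5489, -0.1511, 0.1242]
contact_force: [-0.9, -0.3, 0.1]
ee_pos: [0.549, -0.1511, 0.1231]
contact_force: [-0.1, 0.1, -0.0]
ee_pos: [0.5489, -0.1511, 0.122]
contact_force: [0.5, 0.3, 0.3]
```

Run:
```python
from h import *
a=viewer.read_camera("side")[135:195,340:410,::-1];b=viewer.read_camera("scene")[165:225,230:300,::-1]
cv2.imwrite("pics/c4.png",np.hstack([cv2.resize(x,(420,360),interpolation=cv2.INTER_CUBIC) for x in(a,b)])[:,:800])
print(manip.read_state()["clock"])
```

```text
9.5
```

View pics/c4.png

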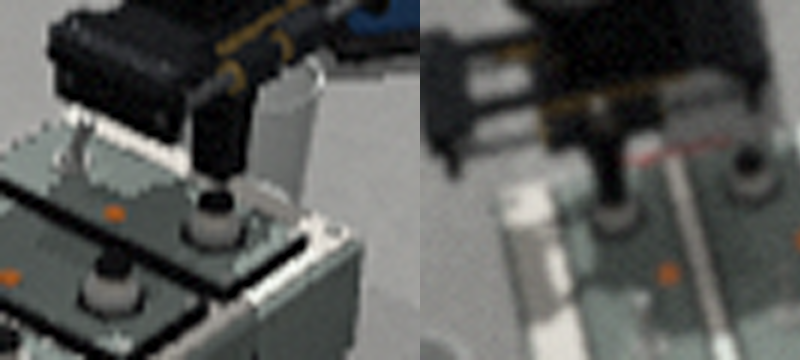

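```bash
for i in 1 2 3; do python3 -m pendant '[[[1,0,0,1,0],[1,0,0,0,0],[1,0,0,0,0]]]' | grep -E "pos|force"; done
```

```text
ee_pos: [0.549, -0.1511, 0.121]
contact_force: [-1.1, -0.0, -0.3]
ee_pos: [0.5489, -0.1511, 0.1198]
contact_force: [-0.2, 0.3, -0.1]
ee_pos: [0.549, -0.1511, 0.1187]
contact_force: [-0.9, -0.4, -0.3]
```

```bash
for i in 1 2; do python3 -m pendant '[[[1,0,0,1,0],[1,0,0,0,0],[1,0,0,0,0]]]' | grep -E "pos|force"; done
```

```text
ee_pos: [0.5489, -0.151, 0.1176]
contact_force: [0.8, -0.3, 0.0]
ee_pos: [0.549, -0.151, 0.1165]
contact_force: [-0.2, 0.1, 0.8]
```

```bash
for i in 1 2; do python3 -m pendant '[[[1,0,0,1,0],[1,0,0,0,0],[1,0,0,0,0]]]' | grep -E "pos|force"; done
```

```text
ee_pos: [0.5489, -0.151, 0.1154]
contact_force: [-0.4, -0.7, -0.2]
ee_pos: [0.549, -0.1511, 0.1143]
contact_force: [0.3, -0.2, -0.6]
```

```bash
for i in 1 2 ; do python3 -m pendant '[[[1,0,0,1,0],[1,0,0,0,0],[1,0,0,0,0]]]' | grep -E "pos|force"; done;  python3 - <<'E'
from h import *
a=viewer.read_camera("side")[145:185,350:400,::-1];b=viewer.read_camera("scene")[175:215,235:285,::-1]
cv2.imwrite("pics/c5.png",np.hstack([cv2.resize(x,(400,320),interpolation=cv2.INTER_CUBIC) for x in(a,b)])[:,:800])
print(manip.read_state()["clock"])
E
```

```text
ee_pos: [0.5489, -0.151, 0.1132]
contact_force: [0.6, -0.1, 1.2]
ee_pos: [0.5489, -0.1511, 0.1121]
contact_force: [0.3, 1.5, 0.6]
11.85
```

View pics/c5.png

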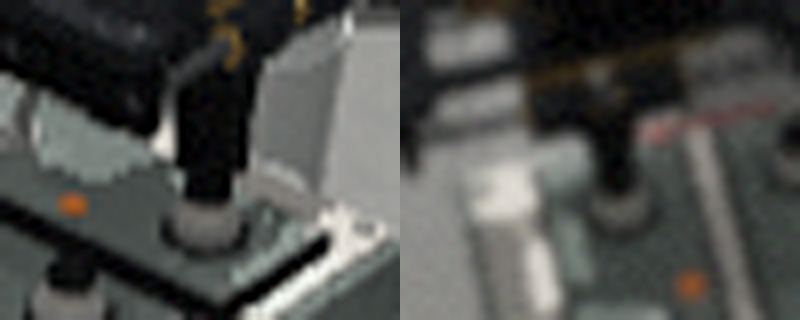

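```bash
for i in 1 2 3; do python3 -m pendant '[[[1,0,0,0.7,0],[1,0,0,0,0],[1,0,0,0,0]]]' | grep -E "pos|force"; done
```

```text
ee_pos: [0.549, -0.1511, 0.1114]
contact_force: [1.2, 0.1, -0.5]
ee_pos: [0.549, -0.151, 0.1106]
contact_force: [-0.3, 0.2, 0.1]
ee_pos: [0.549, -0.1511, 0.1098]
contact_force: [0.6, -0.3, 0.4]
```

```bash
for i in 1 2 3; do python3 -m pendant '[[[1,0,0,0.8,0],[1,0,0,0,0],[1,0,0,0,0]]]' | grep -E "pos|force"; done
```

```text
ee_pos: [0.549, -0.1511, 0.1089]
contact_force: [0.2, 0.3, 0.8]
ee_pos: [0.549, -0.151, 0.108]
contact_force: [0.3, -0.1, -0.5]
ee_pos: [0.5492, -0.151, 0.1074]
contact_force: [0.2, 0.6, -0.6]
```

```bash
for i in 1 2 ; do python3 -m pendant '[[[1,0,0,0.8,0],[1,0,0,0,0],[1,0,0,0,0]]]' | grep -E "pos|force"; done
```

```text
ee_pos: [0.5492, -0.1511, 0.1072]
contact_force: [-0.8, 0.0, 1.3]
ee_pos: [0.5492, -0.1511, 0.1067]
contact_force: [-0.6, -0.3, 1.3]
```

```bash
python3 -m pendant '[[[1,0,0,0.8,0],[1,0,0,0.8,0]]]' | grep -E "pos|force"; python3 -m pendant '[[[1,0,0,1,0],[1,0,0,1,0]]]' | grep -E "pos|force"
```

```text
ee_pos: [0.5492, -0.1511, 0.1053]
contact_force: [-0.5, 0.5, 2.7]
ee_pos: [0.5492, -0.1511, 0.1032]
contact_force: [-1.7, 0.8, 1.9]
```

```bash
for i in 1 2; do python3 -m pendant '[[[1,0,0,0.6,0]]]' | grep -E "pos|force"; done; for i in 1 2; do python3 -m pendant '[[[1,0,0,-0.4,0]]]' | grep -E "pos|force"; done
```

```text
ee_pos: [0.5492, -0.1511, 0.1025]
contact_force: [-0.5, -0.6, 2.6]
ee_pos: [0.5492, -0.1511, 0.1019]
contact_force: [-0.7, 1.2, 2.4]
ee_pos: [0.5492, -0.1511, 0.1022]
contact_force: [-1.3, 0.6, 2.5]
ee_pos: [0.5492, -0.1511, 0.1026]
contact_force: [-0.8, 0.5, 3.8]
```

```bash
python3 -m pendant '[[[1,0,0,-5,0],[1,0,0,-20,0],[1,0,0,0,0],[1,0,-30,0,0],[1,0,-30,0,0],[1,0,-18,0,0],[1,0,-4,0,0],[1,0,0,0,0],[1,0,0,0,0]]]'
python3 - <<'E'
from h import *
s=manip.read_state();M=R.from_rotvec(s["ee_rot"]).as_matrix();print(M.T@(np.array([.5555,-.0690,.115])-s["ee_pos"])*1e3,np.arctan2(M[1,0],M[0,0]))
E
```

```text
clock: 15.27
ee_pos: [0.5564, -0.0699, 0.1274]
ee_rot: [-3.136, 0.134, -0.0]
contact_force: [0.3, -0.6, -0.5]
gripper_width: 0.0004
[-0.97929782 -0.75799021 12.43340837] -0.08571422034021521
```

```bash
python3 -m pendant '[[[1,-1,-1,4,0],[1,0,0,3,0],[1,0,0,2,0],[1,0,0,0,0]]]' | grep -E "pos|force"; for i in 1 2 3; do python3 -m pendant '[[[1,0,0,0.8,0],[1,0,0,0.8,0]]]' | grep -E "pos|force"; done
```

```text
ee_pos: [0.5547, -0.0741, 0.1166]
contact_force: [-0.1, 1.2, -0.3]
ee_pos: [0.5543, -0.0757, 0.1144]
contact_force: [0.1, 0.1, -0.3]
ee_pos: [0.5543, -0.0763, 0.1126]
contact_force: [-0.9, 0.3, -0.7]
ee_pos: [0.5544, -0.0764, 0.111]
contact_force: [0.2, -0.4, 0.3]
```

```bash
python3 -m pendant '[[[1,0,-4,-2,0],[1,0,-3,0,0],[1,0,0,0,0],[1,0,0,0,0],[1,0,0,0,0],[1,0,0,0,0]]]'
```

```text
clock: 16.6
ee_pos: [0.5554, -0.0677, 0.1134]
ee_rot: [-3.138, 0.148, 0.002]
contact_force: [-0.3, -0.8, 0.4]
gripper_width: 0.0006
```

```bash
for i in 1 2 3 4; do python3 -m pendant '[[[1,0,0,0.7,0],[1,0,0,0.7,0]]]' | grep -E "pos|force"; done
```

```text
ee_pos: [0.5556, -0.0678, 0.1122]
contact_force: [0.5, 0.9, 0.7]
ee_pos: [0.5555, -0.068, 0.1105]
contact_force: [-0.5, -0.4, -0.1]
ee_pos: [0.5555, -0.0681, 0.1089]
contact_force: [-0.7, 0.1, 2.0]
ee_pos: [0.5554, -0.0682, 0.1077]
contact_force: [-0.3, -0.6, 2.7]
```

```bash
for i in 1 2 3; do python3 -m pendant '[[[1,0,0,0.8,0]]]' | grep -E "pos|force"; done
```

```text
ee_pos: [0.5554, -0.0681, 0.1071]
contact_force: [-1.8, 0.8, 1.8]
ee_pos: [0.5555, -0.0681, 0.1064]
contact_force: [-1.5, -0.5, 2.3]
ee_pos: [0.5555, -0.0682, 0.1057]
contact_force: [-2.1, 0.1, 1.5]
```

```bash
for i in 1 2 3; do python3 -m pendant '[[[1,0,0,0.6,0]]]' | grep -E "pos|force"; done;python3 -m pendant '[[[1,0,0,-0.4,0]]]' | grep -E "pos|force"
```

```text
ee_pos: [0.5555, -0.0681, 0.1051]
contact_force: [-2.5, 0.2, 2.6]
ee_pos: [0.5555, -0.0681, 0.1045]
contact_force: [-0.8, -0.7, 2.5]
ee_pos: [0.5555, -0.0681, 0.1039]
contact_force: [-0.8, 0.6, 2.5]
ee_pos: [0.5555, -0.0681, 0.1042]
contact_force: [0.6, 0.1, 1.9]
```

```bash
python3 -m pendant '[[[1,0,0,-5,0],[1,0,0,-20,0],[1,0,0,0,0],[1,0,-30,0,0],[1,0,-30,0,0],[1,0,-18,0,0],[1,0,-4,0,0],[1,0,0,0,0],[1,0,0,0,0],[1,0,0,0,0],[1,0,0,0,0]]]'
python3 - <<'E'
from h import *
s=manip.read_state();M=R.from_rotvec(s["ee_rot"]).as_matrix();print(M.T@(np.array([.5628,.0135,.115])-s["ee_pos"])*1e3,np.arctan2(M[1,0],M[0,0]))
E
```

```text
clock: 18.77
ee_pos: [0.564, 0.0101, 0.1287]
ee_rot: [3.135, -0.16, -0.0]
contact_force: [0.3, -0.3, -0.2]
gripper_width: 0.0003
[-1.5184973  -3.27008561 13.72602359] -0.10225558321204917
```

```bash
python3 -m pendant '[[[1,-1,-3,4,0],[1,0,0,4,0],[1,0,0,3,0],[1,0,0,2,0],[1,0,0,0,0],[1,0,0,0,0],[1,0,0,0,0]]]' | grep -E "pos|force"
```

```text
ee_pos: [0.5626, 0.0084, 0.1132]
contact_force: [-0.1, 0.1, 0.1]
```

```bash
python3 -m pendant '[[[1,0,-5,0,-0.01],[1,0,0,0,0],[1,0,0,0,0],[1,0,0,0,0]]]' | grep -E "pos|force";for i in 1 2 3 ; do python3 -m pendant '[[[1,0,0,0.7,0],[1,0,0,0.7,0]]]' | grep -E "pos|force"; done
```

```text
ee_pos: [0.5635, 0.0144, 0.1136]
contact_force: [-0.1, -0.8, -0.1]
ee_pos: [0.5638, 0.0146, 0.1125]
contact_force: [0.4, 0.4, -0.3]
ee_pos: [0.5639, 0.0146, 0.111]
contact_force: [0.7, -0.3, -0.3]
ee_pos: [0.5638, 0.0144, 0.1094]
contact_force: [-0.9, -1.3, -0.2]
```

```bash
for i in 1 2 3 4 5; do python3 -m pendant '[[[1,0,0,0.7,0]]]' | grep -E "pos|force"; done
```

```text
ee_pos: [0.5638, 0.0144, 0.1089]
contact_force: [-1.2, -0.9, 4.7]
ee_pos: [0.5638, 0.0144, 0.1086]
contact_force: [-1.5, 0.3, 6.1]
ee_pos: [0.5638, 0.0144, 0.1085]
contact_force: [-1.6, -0.3, 5.5]
ee_pos: [0.5638, 0.0144, 0.1084]
contact_force: [-3.3, -0.6, 6.0]
ee_pos: [0.5638, 0.0144, 0.1084]
contact_force: [-2.2, -0.4, 6.4]
```

```bash
for i in 1 2 3 4 ; do python3 -m pendant '[[[1,0,0,1.0,0]]]' | grep -E "pos|force"; done
```

```text
ee_pos: [0.5639, 0.0143, 0.1082]
contact_force: [-2.3, -0.1, 6.3]
ee_pos: [0.5638, 0.0143, 0.108]
contact_force: [-2.7, 0.3, 7.0]
ee_pos: [0.5639, 0.0143, 0.1079]
contact_force: [-2.8, -0.8, 6.2]
ee_pos: [0.5638, 0.0143, 0.1077]
contact_force: [-2.2, -0.2, 7.2]
```

```bash
for i in 1 2 3 4 ; do python3 -m pendant '[[[1,0,0,1.0,0]]]' | grep -E "pos|force"; done
```

```text
ee_pos: [0.5639, 0.0143, 0.1076]
contact_force: [-2.3, -0.6, 6.1]
ee_pos: [0.5638, 0.0143, 0.1074]
contact_force: [-2.6, 0.6, 7.6]
ee_pos: [0.5638, 0.0143, 0.1072]
contact_force: [-2.6, 0.1, 5.9]
ee_pos: [0.5638, 0.0143, 0.107]
contact_force: [-2.8, 0.1, 5.4]
```

Past the peak; smaller steps now.

```bash
for i in 1 2 3 4 ; do python3 -m pendant '[[[1,0,0,0.7,0]]]' | grep -E "pos|force"; done
```

```text
ee_pos: [0.5638, 0.0143, 0.1069]
contact_force: [-1.5, -0.4, 4.8]
ee_pos: [0.5639, 0.0143, 0.1069]
contact_force: [-1.8, 0.8, 5.2]
ee_pos: [0.5638, 0.0142, 0.1068]
contact_force: [-2.1, -0.8, 4.6]
ee_pos: [0.5638, 0.0142, 0.1065]
contact_force: [-1.9, 0.1, 3.1]
```

```bash
for i in 1 2 3 ; do python3 -m pendant '[[[1,0,0,0.6,0]]]' | grep -E "pos|force"; done
```

```text
ee_pos: [0.5638, 0.0142, 0.106]
contact_force: [-1.3, 0.1, 1.6]
ee_pos: [0.5639, 0.0142, 0.1051]
contact_force: [0.2, 0.2, -0.6]
ee_pos: [0.564, 0.0142, 0.104]
contact_force: [0.2, 0.0, -1.0]
```

```bash
python3 -m pendant '[[[1,0,0,-5,0],[1,0,0,-15,0],[1,0,0,-6,0],[1,0,0,0,0],[1,20,0,0,0],[1,20,0,0,0],[1,8,0,0,0],[1,0,0,0,0],[1,0,0,0,0],[1,0,0,0,0],[1,0,0,0,0]]]'
python3 - <<'E'
from h import *
s=manip.read_state();M=R.from_rotvec(s["ee_rot"]).as_matrix();print(s["ee_pos"],np.arctan2(M[1,0],M[0,0]))
w=viewer.read_camera("wrist")[:,140:500,::-1];a=viewer.read_camera("side")[130:220,290:400,::-1]
cv2.imwrite("pics/c6.png",np.hstack([w,cv2.resize(a,(440,360),interpolation=cv2.INTER_CUBIC)[:,:,:] if 0 else cv2.resize(a,(440,400),interpolation=cv2.INTER_CUBIC)]))
E
```

```text
clock: 22.77
ee_pos: [0.6099, 0.0097, 0.1272]
ee_rot: [3.129, -0.152, -0.007]
contact_force: [-0.2, -0.2, -0.0]
gripper_width: 0.0007
[0.60990034 0.00971331 0.12720381] -0.09735338821722624
```

View pics/c6.png

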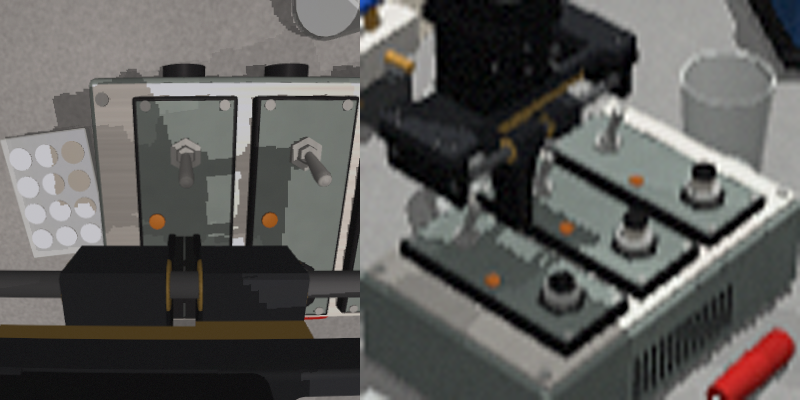

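```bash
python3 -m pendant '[[[1,0,0,8,0],[1,0,0,6,0],[1,0,0,0,0],[1,5,0,0,0],[1,5,0,0,0],[1,0,0,0,0],[1,0,0,0,0]]]' | grep -E "pos|force"
```

```text
ee_pos: [0.6197, 0.0083, 0.1118]
contact_force: [-0.1, 0.3, -0.0]
```

```bash
for i in 1 2 3 4 5; do python3 -m pendant '[[[1,2,0,0,0],[1,2,0,0,0]]]' | grep -E "pos|force"; done
```

```text
ee_pos: [0.6241, 0.008, 0.112]
contact_force: [0.3, 0.9, 0.4]
ee_pos: [0.6287, 0.0076, 0.1121]
contact_force: [-0.3, -0.1, -0.3]
ee_pos: [0.6332, 0.0072, 0.1123]
contact_force: [0.2, 0.7, 0.6]
ee_pos: [0.6375, 0.0067, 0.1123]
contact_force: [-4.1, 0.4, 2.5]
ee_pos: [0.6404, 0.0066, 0.1121]
contact_force: [-2.4, 0.0, 1.5]
```

```bash
for i in 1 2 3; do python3 -m pendant '[[[1,2,0,0,0],[1,2,0,0,0]]]' | grep -E "pos|force"; done
```

```text
ee_pos: [0.6445, 0.0063, 0.1121]
contact_force: [-0.7, 0.1, 0.7]
ee_pos: [0.6495, 0.0058, 0.1121]
contact_force: [0.3, -0.4, -0.2]
ee_pos: [0.6548, 0.0051, 0.1121]
contact_force: [0.6, 0.2, -0.7]
```

Force dropped to zero: it snapped across. Back off, up, and check.

```bash
python3 -m pendant '[[[1,-10,0,0,0],[1,-10,0,0,0],[1,0,0,-10,0],[1,0,0,-30,0],[1,-30,0,-30,0],[1,-30,0,-20,0],[1,-20,0,0,0],[1,0,0,0,0],[1,0,0,0,0],[1,0,0,0,0],[1,0,0,0,0]]]'
python3 - <<'E'
from h import *
w=viewer.read_camera("wrist")[:260,60:500,::-1];a=viewer.read_camera("side")[135:235,290:400,::-1]
cv2.imwrite("pics/c7.png",np.hstack([cv2.resize(w,(440,260)),cv2.resize(a,(286,260),interpolation=cv2.INTER_CUBIC)]))
E
```

```text
clock: 25.7
ee_pos: [0.5564, 0.0157, 0.2102]
ee_rot: [3.127, -0.152, 0.004]
contact_force: [-1.0, -0.4, 0.6]
gripper_width: 0.0002
```

View pics/c7.png

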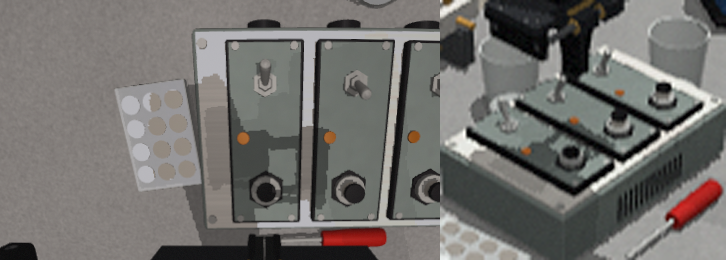

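The first toggle points to +x (on) and its breaker is in. The other two breakers are out, and their toggles are off.

```bash
python3 -c "
from bench import manip
print(manip.hand_in())"
```

```text
the job is handed in; nothing more can be done
None
```

The job is handed in: the sound breaker was the first cassette's (+y end). It is pressed in and its toggle is switched on. `hand_in` gives no verdict.

- **Soft breakers:** I pressed the last (-y) and middle breakers to about 5.5 mm. Both stayed soft, mostly 2–3 N with one reading of 3.8 N, and I let go of them.
- **Sound breaker:** The first one stiffened to about 7.5 N, then dropped to zero force about 4 mm in, which is the snap. I stopped there, well short of its stop.
- **Toggle:** I tipped it to +x. It pushed back with about 4 N, then let go as it snapped across.
- **Last checks:** The final picture (clock 25.7 s) shows the first breaker in with its toggle on, the middle toggle off, and the other two breakers out. The last toggle reads as off too, but it is half cut off in one view and small in the other. The cups, well plate and screwdriver look undisturbed in that view; I did not measure them. The gripper was clear, about 0.1 m above the caps.
- **One disagreement:** The fingertips touched the caps with the TCP about 30 mm lower than `tip_reach` (22 mm) implied. I worked from touch force and pictures instead, and do not know the cause.

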